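Lay the honed carving tools in the carver's rest, graded by width

ROBOT

A 6-joint arm with a two-finger parallel gripper is mounted at the origin on the work surface. World frame = base frame: x ahead of the robot, y to its left, z up, the work surface at z = 0. Lengths are in mm, angles in rad, forces in N, time in s.
With the tool pointing down it reaches from about 400 to 925 mm from the base axis. Payload 12.5 kg.
Tool frame: the origin (TCP) lies on the mounting face of the last link; the fingertips stand 190 mm ahead of it and the grasp point (between the pads) lies 171 mm ahead of it; z points along the fingers, y is the line along which they close (so a half turn about z gives the same grasp; the last joint's range is limited). The gripper opens to 95 mm and grips with 3 to 60 N. Pads are 20 mm wide; open, the fingers measure 119 mm over their backs; the gripper's body (75 mm by 180 mm) begins 59 mm behind the grasp point.
Start: joints at [1.041, 0.491, 1.559, -0, 1.092, -0.106], TCP at [256.994, 569.718, 404.761] pointing down, gripper open.
Joint ranges: [-3.1, 3.1], [-0.84, 2.19], [0.05, 2.79], [-1.13, 4.28], [0.06, 2.93], [-2.69, 2.69]. Speed limits (rad/s): [2.22, 2.22, 2.79, 3.14, 3.14, 3.14].

INTERFACE

Orientations are given as [roll, pitch, yaw] about the fixed x, y, z axes, in that order (R = Rz(yaw) Ry(pitch) Rx(roll)).
In Python, from cell import * gives the robot as it stands.
- The arm moves only by the tool arm_command, never from a script. Its argument "rows" is a list that holds one entry, the list of rows, each a list of 7 numbers: the shift along the tool's x, y, z normalised to -1 to 1, where 1 is 0.15 m, then the turn, a rotation vector about the tool's x, y, z normalised to -1 to 1, where 1 is 360 degrees, then the opening, from -1 (shut) to 1 (fully open). A call has 1 to 10 rows; each row is the pose to reach, as a shift and turn from the pose commanded when the call began, along the tool's axes at that moment, turning the shorter way round; what a row does not reach only later rows make up. A row lasts 1/12 s, in which the tool goes at most 41.7 mm and 7.16 degrees, less where a joint would pass 70% of its speed; a pose out of reach is approached as far as the arm can. A call with a number of a shift or a turn outside -1 to 1 is refused whole. A call with a gripper value outside its range is refused whole. The fingers move at their own pace and stop on an object; the grip force is fixed at half the most. Time passes only in rows, so rows that repeat a pose let the fingers close. It gives the time, the measured TCP pose, the force, the opening and the grip force at its end, in the units of the state.
- state(): the state, without advancing time (a new reading comes with each control period).
- read_camera(name): name is "scene" or "side" or "wrist"; returns (picture, depth): 400x640x3 uint8, red, green, blue; 400x640 float32, mm along the optical axis (not along the pixel's ray), 0 where there is no reading.
- get_calibration(name): a dict with "camera_matrix" (3x3 intrinsics, pixels), "D" ([k1, k2, p1, p2, k3] as OpenCV has them; the pictures are not rectified), "position" and "orientation" of the camera in the world; the wrist camera has in their place "hand_eye" (4x4, takes a point from camera to tool coordinates, whose origin is the TCP and whose axes are the flange's). Camera axes: x right, y up, looking along -z (the intrinsics and any distortion apply to the point x, -y, -z); pixel columns grow to the right and rows downward; lengths in mm; the calibration is good to about 2 mm. A picture is of the moment at which its call begins: read the wrist's pose just before it. get_calibration takes no time and is no camera call.
- job_done(): hands the job in; it is judged then, once.
The state is a dict: "t": time; "joints": joint angles; "qvel": joint speeds; "tau": joint torques, N m; "eef_pos": TCP position; "tcp_rot": TCP orientation; "ft_force": force on the tool from outside, world axes, zero at the start; "moment": the same for the moment, N m; "opening": opening from 0.0 (shut) to 1.0 (fully open); "grip_force": force on a finger pad.
Only numpy, scipy, OpenCV 4.12 (cv2) and the standard library are available. Lean on these libraries where they do the work, as an engineer would, in place of code of your own. Each camera call takes 0.05 s, during which the arm holds its last target. There are 200 camera calls.

TASK

The four freshly honed carving tools lie mixed up in the steel honing tray. Move them one by one to the empty wooden rest, one tool to each notch, graded by width of blade: the widest, which is driven with the mallet, in the notch at the end nearer the mallet, the narrowest at the other end. Lay each one gently, never dropping it, with its handle towards you and lying in both bars as it did in the tray, and leave the mallet itself where it lies.

Things in the scene. Friction and masses are not known exactly. Their poses are not given: they have to be found in the camera images.
- chisel34: The widest tool: flat chisel with a straight blade 34 mm wide. 0.17 kg. Pale octagonal wooden handle 26 mm across, 130 long; brass ferrule; 9 mm steel shank. Origin: on the handle's axis 100 mm from the butt, near the balance point, a good place to grip; between the bars when in a rack. x to the cutting edge (132 mm ahead), y across, z up at the start.
- gouge22: The second widest: shallow gouge with a blade 22 mm wide. 0.14 kg. Pale octagonal wooden handle 26 mm across, 130 long; brass ferrule; 9 mm steel shank. Origin: on the handle's axis 100 mm from the butt, near the balance point, a good place to grip; between the bars when in a rack. x to the cutting edge (133 mm ahead), y across, z up at the start.
- gouge13: The second narrowest: gouge with a blade 13 mm wide. 0.12 kg. Pale octagonal wooden handle 26 mm across, 130 long; brass ferrule; 9 mm steel shank. Origin: on the handle's axis 100 mm from the butt, near the balance point, a good place to grip; between the bars when in a rack. x to the cutting edge (131 mm ahead), y across, z up at the start.
- veiner5: The narrowest: veining tool with a blade 5 mm wide, thinner than its shank. 0.105 kg. Pale octagonal wooden handle 26 mm across, 130 long; brass ferrule; 9 mm steel shank. Origin: on the handle's axis 100 mm from the butt, near the balance point, a good place to grip; between the bars when in a rack. x to the cutting edge (130 mm ahead), y across, z up at the start.
- rest: Wooden tool rest (pale, dark teeth), empty, fixed, 180x296 mm, 4 notches 38 wide at y = -96, -32, 32, 96 mm in 2 toothed bars 14 mm thick: near bar x = -70 (floor 36 mm up, teeth to 57) for handles, far bar x = 65 (floor 44.5, teeth to 65.5) for shanks. Tools lie at x 0, z 49, parallel to x. Origin: centre of underside; x away from the robot within 0.25 rad, y left, z up.
- tray: Steel honing tray with low rim and grey bars with black rubber teeth, fixed, 190x306 mm, holding the four tools at the start in any order, handles towards the robot. Notches, bars, heights and axes as in rest; yaw within 0.25 rad. It stands to one side (left or right) of the middle, the rest on the other. Origin: centre of underside.
- mallet: Wooden mallet lying between the racks, loose, 0.4 kg: dark head 60 x 80 x 56 mm, pale round handle 24 mm thick, 28 mm up, reaching 178 mm from the head's centre towards the robot. Origin: centre of the underside of the head; handle along its -x. It shows which end of the rest is the nearer one (the inner end).

How it is judged (in metres and radians):
At the end, for the whole second after the job is handed in: Each tool lies in its own notch of the wooden rest, widest at the end nearer the mallet, narrowest at the other: origin within 14 mm of the notch across, 15 mm along, 6 mm in height, axis within 0.2 rad of the rest's x, level to 0.08 rad; released and at rest; mallet within 30 mm of its start (((y of mallet in the frame of rest below 0 m and y of chisel34 in the frame of rest between -0.11 and -0.082 m and y of gouge22 in the frame of rest between -0.046 and -0.018 m and y of gouge13 in the frame of rest between 0.018 and 0.046 m and y of veiner5 in the frame of rest between 0.082 and 0.11 m) or (y of mallet in the frame of rest above 0 m and y of chisel34 in the frame of rest between 0.082 and 0.11 m and y of gouge22 in the frame of rest between 0.018 and 0.046 m and y of gouge13 in the frame of rest between -0.046 and -0.018 m and y of veiner5 in the frame of rest between -0.11 and -0.082 m)) and x of chisel34 in the frame of rest between -0.015 and 0.015 m and z of chisel34 in the frame of rest between 0.043 and 0.055 m and angle between chisel34's own x axis and vertical between 1.4908 and 1.6508 rad and angle between the x axis of each of chisel34, gouge22, gouge13, veiner5 and the x axis of rest, either way round below 0.2 rad and contact force between each of chisel34, gouge22, gouge13, veiner5 and the fingers below 0.05 N and linear speed of each of chisel34, gouge22, gouge13, veiner5 below 0.02 m/s and angular speed of each of chisel34, gouge22, gouge13, veiner5 below 0.2 rad/s and x of gouge22 in the frame of rest between -0.015 and 0.015 m and z of gouge22 in the frame of rest between 0.043 and 0.055 m and angle between gouge22's own x axis and vertical between 1.4908 and 1.6508 rad and x of gouge13 in the frame of rest between -0.015 and 0.015 m and z of gouge13 in the frame of rest between 0.043 and 0.055 m and angle between gouge13's own x axis and vertical between 1.4908 and 1.6508 rad and x of veiner5 in the frame of rest between -0.015 and 0.015 m and z of veiner5 in the frame of rest between 0.043 and 0.055 m and angle between veiner5's own x axis and vertical between 1.4908 and 1.6508 rad and distance of mallet from where it was at the start of the episode below 0.03 m); the robot touches nothing.
It fails at once if the tool chisel34 is dropped: it falls faster than 0.6 m/s with no finger on it (linear speed of chisel34 above 0.6 m/s and contact force between chisel34 and the fingers below 0.01 N).
It fails at once if the tool gouge22 is dropped: it falls faster than 0.6 m/s with no finger on it (linear speed of gouge22 above 0.6 m/s and contact force between gouge22 and the fingers below 0.01 N).
It fails at once if the tool gouge13 is dropped: it falls faster than 0.6 m/s with no finger on it (linear speed of gouge13 above 0.6 m/s and contact force between gouge13 and the fingers below 0.01 N).
It fails at once if the tool veiner5 is dropped: it falls faster than 0.6 m/s with no finger on it (linear speed of veiner5 above 0.6 m/s and contact force between veiner5 and the fingers below 0.01 N).
It fails at once if the mallet is shifted by more than 30 mm (distance of mallet from where it was at the start of the episode above 0.03 m).
It also fails if it takes over 115 s, if anything falls off the work surface, if the arm or the gripper's body presses on something with over 40 N, if the wrist force passes 120 N, or if a joint passes its speed limit or range.

## Working session

There is one attempt and no reset: what is moved stays moved. The work goes in short steps, Python scripts to look and compute and a tool call to move; the robot and the scene stay as the last step left them, time stands still between calls to the robot, and variables do not carry over. Pictures are saved under pics/ and viewed, at most 14 in all, crops included, and the job is handed in when it is done.

Besides the shell and the picture viewer there is one more tool, called after "Call:" by a JSON object that holds its "method" and its "body". arm_command: Moves the arm, as the interface text tells. Its arguments: {"type":"object","properties":{"rows":{"type":"array","items":{"type":"array","items":{"type":"array","items":{"type":"number","minimum":-1,"maximum":1}}}}},"required":["rows"]}

```bash
mkdir -p pics; ls; python3 - <<'E'
from cell import *
import cv2
print(state())
for n in ("scene","side","wrist"):
    p,d=read_camera(n); cv2.imwrite(f"pics/{n}0.png",p[:,:,::-1]); import numpy as np; np.savez(f"{n}0.npz",p=p,d=d)
    print(n,get_calibration(n),(d>0).mean())
E
```

```text
pics
{'t': 0.0, 'joints': array([ 1.04139567e+00,  4.91527593e-01,  1.55945853e+00, -3.18222866e-06,
        1.09168388e+00, -1.05597961e-01]), 'qvel': array([-1.98394947e-03,  4.44511376e-04,  9.67832949e-04,  4.79885877e-04,
       -8.15113278e-06,  1.39231975e-03]), 'tau': array([-1.05495878e-03, -6.12627482e+01, -2.58183879e+01,  6.91361446e-02,
        4.83515114e-02, -1.00580505e-04]), 'eef_pos': array([256.97601948, 569.68143305, 404.17836922]), 'tcp_rot': array([-3.14052101e+00, -1.10747855e-04,  2.71779136e+00]), 'ft_force': array([ 0.49826753, -0.16738982, -0.40788496]), 'moment': array([0.02579725, 0.01031057, 0.01766147]), 'grip_force': 0.0, 'opening': 1.000005952380846}
scene {'camera_matrix': array([[382.330588  ,   0.        , 313.97027648],
       [  0.        , 382.330588  , 197.339244  ],
       [  0.        ,   0.        ,   1.        ]]), 'D': array([-0.0200075,  0.       ,  0.       ,  0.       ,  0.       ]), 'position': array([1085.86536915, -573.29866106,  620.4202199 ]), 'orientation': array([0.94633536, 0.0203485 , 0.69703282])} 0.99600390625
side {'camera_m
[... 310 characters left out ...]
rientation': array([ 0.72365363,  0.0063041 , -0.07727921])} 0.99612109375
wrist {'camera_matrix': array([[285.79929326,   0.        , 318.95283265],
       [  0.        , 285.79929326, 202.25233405],
       [  0.        ,   0.        ,   1.        ]]), 'D': array([-0.00352348,  0.        ,  0.        ,  0.        ,  0.        ]), 'hand_eye': array([[ 8.84589606e-04,  9.60789940e-01,  2.77275872e-01,
         7.85745076e+01],
       [ 9.99999533e-01, -7.42151949e-04, -6.18651256e-04,
        -5.84321915e-01],
       [-3.88613073e-04,  2.77276290e-01, -9.60790148e-01,
         2.02582725e+01],
       [ 0.00000000e+00,  0.00000000e+00,  0.00000000e+00,
         1.00000000e+00]])} 0.99587890625
```

View pics/side0.png

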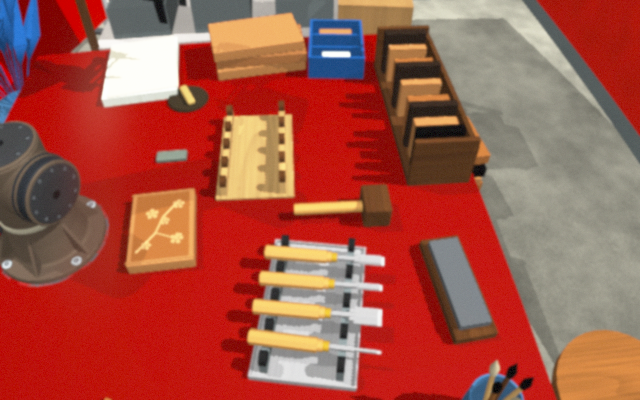

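View pics/wrist0.png

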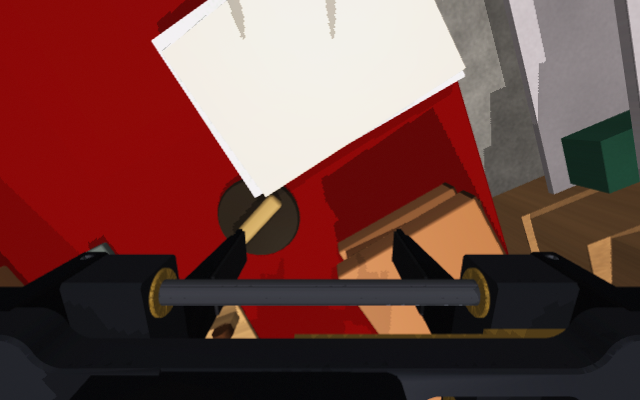

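View pics/scene0.png

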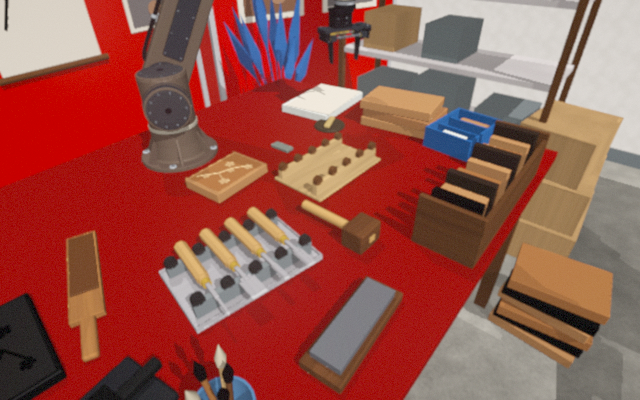

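The side picture shows the tray on the robot's right, with four tools. From the inner end (top) they look like gouge22 (blade at 370,261), gouge13 (370,287), chisel34 (366,316) and veiner5 (370,351). The empty rest is at (256,155), with the mallet between (head 376,205), so the rest's inner end is its −y end.

```bash
cat > lib.py <<'E'
from cell import *
import numpy as np, cv2
from scipy.spatial.transform import Rotation as Ro
def campose(name,s=None):
    c=get_calibration(name)
    if name=="wrist":
        R=Ro.from_euler('xyz',s["tcp_rot"]).as_matrix(); H=c["hand_eye"]
        return c,R@H[:3,:3],R@H[:3,3]+s["eef_pos"]
    return c,Ro.from_euler('xyz',c["orientation"]).as_matrix(),np.array(c["position"])
def rays(name,px,s=None):
    c,R,p=campose(name,s)
    u=cv2.undistortPoints(np.float64(px).reshape(-1,1,2),c["camera_matrix"],c["D"]).reshape(-1,2)
    return p,np.c_[u[:,0],-u[:,1],-np.ones(len(u))]@R.T
def onplane(name,px,z,s=None):
    p,d=rays(name,px,s); return p+d*((z-p[2])/d[:,2])[:,None]
def project(name,P,s=None):
    c,R,p=campose(name,s); q=(np.atleast_2d(P)-p)@R*[1,-1,-1]
    return cv2.projectPoints(q,np.zeros(3),np.zeros(3),c["camera_matrix"],c["D"])[0].reshape(-1,2)
def withdepth(name,px,dep,s=None):
    p,d=rays(name,px,s); return p+d*dep[:,None]
def snap(name,f=None):
    s=state(); p,d=read_camera(name)
    if f: cv2.imwrite(f"pics/{f}.png",p[:,:,::-1])
    return s,p,d
def shift(target,yaw=None):
    """tool-frame rows numbers for absolute target TCP (mm) and yaw"""
    s=state(); R=Ro.from_euler('xyz',s["tcp_rot"])
    d=R.inv().apply(np.array(target)-s["eef_pos"])/150
    r=np.zeros(3)
    if yaw is not None: r=(R.inv()*Ro.from_euler('xyz',[np.pi,0,yaw])).as_rotvec()/(2*np.pi)
    return np.round(d,3),np.round(r,4)
E
python3 - <<'E'
from lib import *
z=np.load('side0.npz');d=z['d']
names=["tray UL","tray UR","tray LL","tray LR","rest UL","rest UR","rest LL","rest LR","h1","h2","h3","h4","mal","malend"]
px=[(278,240),(366,247),(251,375),(356,388),(224,115),(293,115),(217,197),(293,197),(300,256),(293,281),(288,309),(283,340),(376,205),(297,209)]
P=withdepth("side",px,np.array([d[v,u] for u,v in px]))
for n,p in zip(names,P): print(n,p.round())
for p in onplane("side",px,5): print(p.round())
E
```

```text
tray UL [507. -59.  16.]
tray UR [693. -76.  -6.]
tray LL [ 449. -354.   15.]
tray LR [ 629. -392.   15.]
rest UL [375. 388.   2.]
rest UR [561. 372.   1.]
rest LL [371.  83.   7.]
rest LR [545.  74.   1.]
h1 [ 550. -133.   56.]
h2 [ 533. -192.   60.]
h3 [ 521. -254.   64.]
h4 [ 509. -315.   64.]
mal [719. -14.  57.]
malend [552.   7.  36.]
[507. -50.   5.]
[691. -84.   5.]
[ 448. -349.    5.]
[ 630. -388.    5.]
[376. 384.   5.]
[561. 367.   5.]
[371.  85.   5.]
[545.  71.   5.]
[551. -96.   5.]
[ 533. -156.    5.]
[ 520. -220.    5.]
[ 508. -285.    5.]
[731.  31.   5.]
[552.  34.   5.]
```

Call:
{"method": "arm_command", "body": {"rows": [[[-0.865, -0.444, -0.06, 0, 0, 0, 1], [-0.865, -0.444, -0.06, 0, 0, 0, 1], [-0.865, -0.444, -0.06, 0, 0, 0, 1], [-0.865, -0.444, -0.06, 0, 0, 0, 1], [-0.865, -0.444, -0.06, 0, 0, 0, 1]]]}}

```text
t: 0.57
eef_pos: [350.1, 452.9, 414.0]
tcp_rot: [-3.141, 0.001, 2.714]
ft_force: [-0.3, 0.1, 0.3]
opening: 0.999
grip_force: 0.0
```

Call:
{"method": "arm_command", "body": {"rows": [[[-0.865, -0.444, -0.06, 0, 0, 0, 1], [-0.865, -0.444, -0.06, 0, 0, 0, 1], [-0.865, -0.444, -0.06, 0, 0, 0, 1], [-0.865, -0.444, -0.06, 0, 0, 0, 1], [-0.865, -0.444, -0.06, 0, 0, 0, 1]]]}}

```text
t: 0.98
eef_pos: [440.8, 339.3, 422.9]
tcp_rot: [3.142, 0.001, 2.715]
ft_force: [0.5, -0.2, 0.1]
opening: 1.002
grip_force: 0.0
```

Call:
{"method": "arm_command", "body": {"rows": [[[-0.865, -0.444, -0.06, 0, 0, -0.0624, 1], [-0.865, -0.444, -0.06, 0, 0, -0.0624, 1], [-0.865, -0.444, -0.06, 0, 0, -0.0624, 1], [-0.865, -0.444, -0.06, 0, 0, -0.0624, 1], [-0.865, -0.444, -0.06, 0, 0, -0.0624, 1], [-0.865, -0.444, -0.06, 0, 0, -0.0624, 1], [-0.865, -0.444, -0.06, 0, 0, -0.0624, 1], [-0.865, -0.444, -0.06, 0, 0, -0.0624, 1]]]}}

```text
t: 1.65
eef_pos: [528.9, 228.8, 431.6]
tcp_rot: [3.141, -0.0, 3.111]
ft_force: [-0.2, 0.1, -0.4]
opening: 0.996
grip_force: 0.0
```

```bash
python3 - <<'E'
from lib import *
import pickle
s,p,d=snap("wrist","rest1"); pickle.dump((s,p,d),open("rest1.pkl","wb")); print(s["t"],s["eef_pos"],s["tcp_rot"],s["opening"],np.abs(s["qvel"]).max())
print(shift([620,-160,430],2.947))
E
```

```text
1.65 [528.87970298 228.8190846  431.57735845] [ 3.14143599e+00 -4.76612174e-04  3.11077427e+00] 0.9961444131062709 0.0076598337680532005
(array([-0.686, -2.572,  0.011]), array([ 0.    , -0.0001,  0.0261]))
```

View pics/rest1.png

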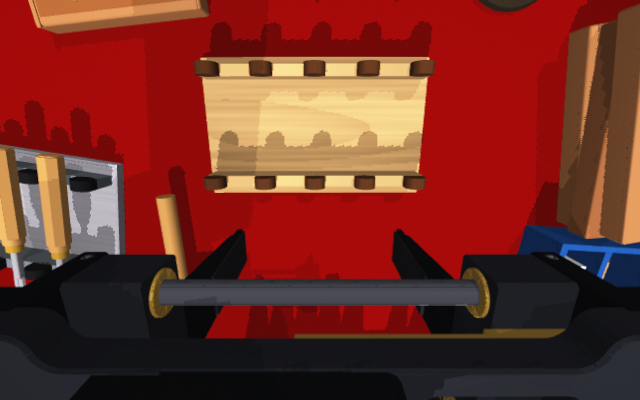

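The rest is fully in view: 5 dark teeth on the near bar at rows ~68 (x 206…426) and 5 on the far bar at rows ~182 (x 215…414). I'll take a second view while moving towards the tray.

Call:
{"method": "arm_command", "body": {"rows": [[[-0.1, -0.9, 0, 0, 0, 0, 1], [-0.1, -0.9, 0, 0, 0, 0, 1], [-0.1, -0.9, 0, 0, 0, 0, 1], [-0.1, -0.9, 0, 0, 0, 0, 1], [-0.1, -0.9, 0, 0, 0, 0, 1], [-0.1, -0.9, 0, 0, 0, 0, 1]]]}}

```text
t: 2.2
eef_pos: [540.2, 92.6, 431.9]
tcp_rot: [3.141, 0.0, 3.109]
ft_force: [1.0, 1.0, -0.8]
opening: 1.0
grip_force: 0.0
```

```bash
python3 - <<'E'
from lib import *
import pickle
s,p,d=snap("wrist","rest2"); pickle.dump((s,p,d),open("rest2.pkl","wb")); print(s["eef_pos"],np.abs(s["qvel"]).max())
E
```

```text
[540.17509319  92.6241353  431.86706278] 0.030717478182937786
```

Call:
{"method": "arm_command", "body": {"rows": [[[-0.3, -0.85, 0, 0, 0, 0, 1], [-0.3, -0.85, 0, 0, 0, 0, 1], [-0.3, -0.85, 0, 0, 0, 0, 1], [-0.3, -0.85, 0, 0, 0, 0, 1], [-0.3, -0.85, 0, 0, 0, 0, 1]]]}}

```text
t: 2.67
eef_pos: [582.1, -37.5, 431.3]
tcp_rot: [3.141, -0.0, 3.109]
ft_force: [0.5, 0.3, 0.3]
opening: 0.999
grip_force: 0.0
```

Call:
{"method": "arm_command", "body": {"rows": [[[-0.3, -0.82, 0, 0, 0, 0.0261, 1], [-0.3, -0.82, 0, 0, 0, 0.0261, 1], [-0.3, -0.82, 0, 0, 0, 0.0261, 1], [-0.3, -0.82, 0, 0, 0, 0.0261, 1], [-0.3, -0.82, 0, 0, 0, 0.0261, 1], [-0.3, -0.82, 0, 0, 0, 0.0261, 1]]]}}

```text
t: 3.17
eef_pos: [622.4, -159.1, 431.4]
tcp_rot: [3.141, -0.001, 2.947]
ft_force: [-0.2, -0.2, 0.2]
opening: 1.0
grip_force: 0.0
```

```bash
python3 - <<'E'
from lib import *
import pickle
s,p,d=snap("wrist","tray1"); pickle.dump((s,p,d),open("tray1.pkl","wb")); print(s["eef_pos"],np.abs(s["qvel"]).max())
E
```

```text
[ 622.44321166 -159.10009475  431.38686874] 0.01654186315424695
```

Call:
{"method": "arm_command", "body": {"rows": [[[0, -0.85, 0, 0, 0, 0, 0.2], [0, -0.85, 0, 0, 0, 0, 0.2], [0, -0.85, 0, 0, 0, 0, 0.2], [0, -0.85, 0, 0, 0, 0, 0.2], [0, -0.85, 0, 0, 0, 0, 0.2], [0, -0.85, 0, 0, 0, 0, 0.2]]]}}

```text
t: 3.72
eef_pos: [597.8, -284.3, 431.9]
tcp_rot: [3.141, -0.0, 2.947]
ft_force: [-0.1, -0.1, 0.6]
opening: 0.639
grip_force: 0.0
```

```bash
python3 - <<'E'
from lib import *
import pickle
s,p,d=snap("wrist","tray2"); pickle.dump((s,p,d),open("tray2.pkl","wb")); print(s["t"],s["eef_pos"],s["tcp_rot"],s["opening"],np.abs(s["qvel"]).max())
E
```

```text
3.7167 [ 597.77150469 -284.33106723  431.92878592] [ 3.14103328e+00 -2.91766493e-05  2.94692012e+00] 0.6388843939831278 0.018231256026371333
```

View pics/tray1.png

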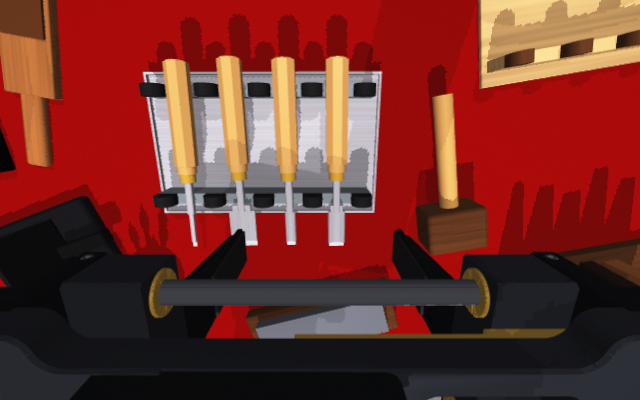

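View pics/tray2.png

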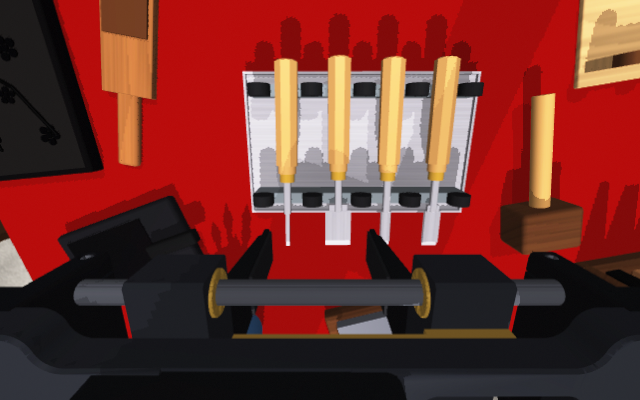

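The views confirm the order from −y to +y: veiner5, chisel34, gouge13, gouge22. The blades are at (288,235), (338,228), (385,228) and (432,228) in tray2. Next I'll triangulate the handles and teeth.

```bash
cat > meas.py <<'E'
from lib import *
import pickle
def tri(obs):
    A=np.zeros((3,3));b=np.zeros(3)
    for p,d in obs:
        d=d/np.linalg.norm(d);M=np.eye(3)-np.outer(d,d);A+=M;b+=M@p
    return np.linalg.solve(A,b)
def blobs(mask,lo,hi,box):
    m=np.zeros_like(mask);x0,y0,x1,y1=box;m[y0:y1,x0:x1]=mask[y0:y1,x0:x1]
    m=cv2.morphologyEx(m.astype(np.uint8),cv2.MORPH_OPEN,np.ones((3,3)))
    n,l,st,c=cv2.connectedComponentsWithStats(m)
    return [(c[i],l==i,st[i]) for i in range(1,n) if lo<st[i,4]<hi]
def hsv(p): return cv2.cvtColor(p,cv2.COLOR_RGB2HSV).astype(int)
def handles(p,box):
    h=hsv(p); m=(h[...,0]>10)&(h[...,0]<28)&(h[...,1]>90)&(h[...,2]>120)
    return sorted(blobs(m,800,5000,box),key=lambda b:b[0][0])
def ends(b):
    ys,xs=np.nonzero(b[1]);vx,vy,x0,y0=cv2.fitLine(np.c_[xs,ys].astype(np.float32),2,0,.01,.01).ravel()
    if vy<0:vx,vy=-vx,-vy
    t=(xs-x0)*vx+(ys-y0)*vy
    return [np.array([x0+vx*k,y0+vy*k]) for k in (t.min(),t.max())]
E
python3 - <<'E'
from meas import *
T=[pickle.load(open(f"tray{i}.pkl","rb")) for i in (1,2)]
bx=[(140,40,385,200),(240,40,490,200)]
H=[handles(t[1],b) for t,b in zip(T,bx)]
print([len(h) for h in H])
for k in range(4):
    E_=[ends(h[k]) for h in H]
    P=[tri([(lambda r:(r[0],r[1][0]))(rays("wrist",[e[j]],t[0])) for e,t in zip(E_,T)]) for j in (0,1)]
    c=tri([(lambda r:(r[0],r[1][0]))(rays("wrist",[h[k][0]],t[0])) for h,t in zip(H,T)])
    pl=[onplane("wrist",[e[0],e[1]],49,t[0])[:,:2].round(1).tolist() for e,t in zip(E_,T)]
    dz=[np.median(withdepth("wrist",[h[k][0]],np.array([t[2][tuple(h[k][0].round().astype(int)[::-1])]]),t[0])[:,2]) for h,t in zip(H,T)]
    print(k,P[0].round(1),P[1].round(1),"len",np.linalg.norm(P[1]-P[0]).round(1),"cen",c.round(1),"yaw",np.arctan2(*(P[1]-P[0])[[1,0]]).round(3),"dz",np.round(dz,1)); print("   ",pl)
R=[pickle.load(open(f"rest{i}.pkl","rb")) for i in (1,2)]
for r,b in zip(R,[(190,50,440,200),(60,30,400,240)]):
    h=hsv(r[1]); m=(h[...,2]<115)&(h[...,1]>80)&(h[...,0]>3)&(h[...,0]<25)
    r_=blobs(m,60,800,b)
    print([ (q[0].round(1).tolist(),q[2][4]) for q in r_])
E
```

```text
[4, 4]
0 [ 447.4 -293.8   55.1] [ 588.5 -325.1   51. ] len 144.5 cen [ 510.6 -307.8   53.3] yaw -0.219 dz [61.1 62. ]
    [[[445.2, -296.2], [589.1, -326.2]], [[446.8, -294.3], [588.5, -325.3]]]
1 [ 455.5 -233.2   53.6] [ 598.4 -259.7   50.2] len 145.4 cen [ 519.2 -245.    52. ] yaw -0.183 dz [62.4 59.9]
    [[[454.4, -234.4], [598.7, -260.1]], [[454.6, -232.7], [598.7, -259.7]]]
2 [ 468.6 -171.7   52.7] [ 611.6 -197.5   49.1] len 145.4 cen [ 532.7 -183.3   51. ] yaw -0.179 dz [63. 62.]
    [[[468.2, -172.0], [612.0, -197.6]], [[467.6, -170.6], [611.3, -197.4]]]
3 [ 480.1 -110.4   53.9] [ 622.3 -136.8   51.8] len 144.6 cen [ 544.1 -122.3   53. ] yaw -0.184 dz [63.  62.3]
    [[[479.6, -110.0], [622.4, -136.7]], [[479.2, -108.1], [623.6, -135.8]]]
[([206.1, 68.3], np.int32(374)), ([260.1, 68.1], np.int32(353)), ([314.0, 68.2], np.int32(329)), ([367.9, 68.0], np.int32(347)), ([421.9, 68.0], np.int32(373)), ([215.0, 181.4], np.int32(323)), ([314.4, 181.7], np.int32(256)), ([364.2, 181.5], np.int32(272)), ([413.9, 181.5], np.int32(294)), ([265.0, 181.9], np.int32(265))]
[([320.4, 53.1], np.int32(362)), ([375.0, 53.1], np.int32(373)), ([67.0, 173.3], np.int32(612)), ([116.6, 184.1], np.int32(499)), ([165.1, 186.7], np.int32(283)), ([320.4, 169.5], np.int32(270)), ([370.7, 169.0], np.int32(258))]
```

View pics/rest2.png

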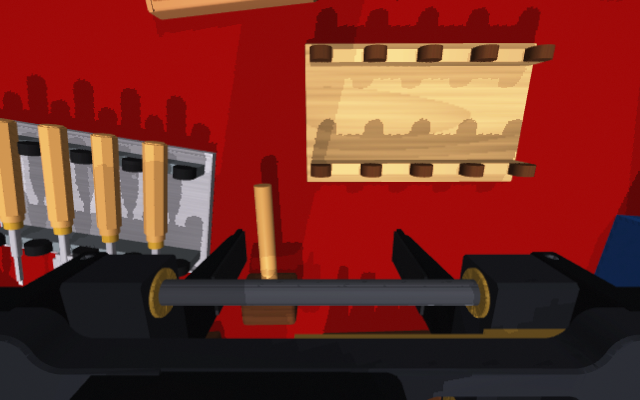

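```bash
cat > rest.py <<'E'
from meas import *
R=[pickle.load(open(f"rest{i}.pkl","rb")) for i in (1,2)]
B=[]
for r,b in zip(R,[(190,50,440,200),(300,38,570,185)]):
    h=hsv(r[1]); m=(h[...,2]<115)&(h[...,1]>80)&(h[...,0]>3)&(h[...,0]<25)
    q=[x[0] for x in blobs(m,60,800,b)]
    B.append([sorted([c for c in q if c[1]<120],key=lambda c:c[0]),sorted([c for c in q if c[1]>120],key=lambda c:c[0])])
P=[];L=[]
for row,x in ((0,-70),(1,65)):
    print([len(b[row]) for b in B])
    for k in range(5):
        P.append(tri([(lambda q:(q[0],q[1][0]))(rays("wrist",[b[row][k]],r[0])) for b,r in zip(B,R)])); L.append((x,-128+64*k))
P=np.array(P);L=np.array(L,float);print(P.round(1))
def fit(L,Q):
    lc,qc=L.mean(0),Q.mean(0);U,_,V=np.linalg.svd((L-lc).T@(Q-qc));M=(U@V).T
    return M,qc-M@lc,Q-(L@M.T+qc-M@lc)
M,t,res=fit(L,P[:,:2]);print("rest yaw",np.arctan2(M[1,0],M[0,0]),"org",t);print(res.round(1).tolist())
E
python3 rest.py
```

```text
[5, 5]
[5, 5]
[[387.1  99.   42.4]
 [388.8 162.9  41.8]
 [390.9 226.8  42.3]
 [392.7 290.6  42.5]
 [394.7 354.3  43.4]
 [522.3  94.9  50.6]
 [524.5 159.   49.7]
 [526.2 222.7  50.5]
 [528.  286.8  50.4]
 [529.8 350.6  51.3]]
rest yaw -0.029377984991317642 org [460.99116429 224.69989575]
[[-0.2, 0.2], [-0.4, 0.2], [-0.1, 0.0], [-0.2, -0.2], [-0.1, -0.4], [0.1, 0.1], [0.4, 0.2], [0.2, -0.1], [0.2, 0.1], [0.1, -0.1]]
```

Everything agrees well: rest origin is (461.0, 224.7) with yaw −0.029, and tool axes sit at z≈50. I'll start with veiner5, whose origin is ≈(545,−315.5).

Call:
{"method": "arm_command", "body": {"rows": [[[0.305, -0.272, 0.88, 0, 0, 0, 0.2], [0.305, -0.272, 0.88, 0, 0, 0, 0.2], [0.305, -0.272, 0.88, 0, 0, 0, 0.2], [0.305, -0.272, 0.88, 0, 0, 0, 0.2], [0.305, -0.272, 0.88, 0, 0, 0.0, 0.2], [0.305, -0.272, 0.88, 0, 0, 0, 0.2]]]}}

```text
t: 4.27
eef_pos: [545.5, -316.0, 299.9]
tcp_rot: [3.141, -0.001, 2.947]
ft_force: [0.5, 0.2, 1.0]
opening: 0.599
grip_force: 0.0
```

```bash
python3 - <<'E'
from lib import *
s,p,d=snap("wrist","v0"); print(s["t"],s["eef_pos"],s["tcp_rot"],s["opening"]); print(shift([545,-315.5,220],np.pi-.215))
E
```

```text
4.2667 [ 545.51617208 -316.04599224  299.94476536] [ 3.14097802e+00 -6.65771495e-04  2.94700661e+00] 0.5987510938515961
(array([0.008, 0.004, 0.541]), array([-0.0001,  0.0003,  0.0033]))
```

View pics/v0.png

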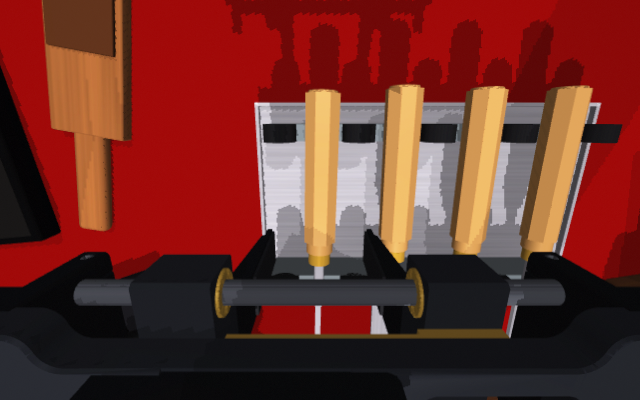

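veiner5 (axis at column 320) is centred between the fingers at columns 260 and 378. I'll descend and grip.

Call:
{"method": "arm_command", "body": {"rows": [[[0, 0, 0.2, 0, 0, 0.002, 0.2], [0, 0, 0.4, 0, 0, 0.002, 0.2], [0, 0, 0.535, 0, 0, 0.002, 0.2], [0, 0, 0.535, 0, 0, 0.002, 0.2]]]}}

```text
t: 4.65
eef_pos: [545.4, -316.1, 217.8]
tcp_rot: [3.14, -0.002, 2.935]
ft_force: [-0.2, -0.0, -0.6]
opening: 0.597
grip_force: 0.0
```

Call:
{"method": "arm_command", "body": {"rows": [[[0, 0, 0, 0, 0, 0, -1], [0, 0, 0, 0, 0, 0, -1], [0, 0, 0, 0, 0, 0, -1], [0, 0, 0, 0, 0, 0, -1], [0, 0, 0, 0, 0, 0, -1], [0, 0, 0, 0, 0, 0, -1], [0, 0, 0, 0, 0, 0, -1]]]}}

```text
t: 5.23
eef_pos: [544.9, -317.3, 220.5]
tcp_rot: [-3.141, 0.001, 2.934]
ft_force: [-0.8, 0.7, 6.0]
opening: 0.27
grip_force: 29.9
```

Call:
{"method": "arm_command", "body": {"rows": [[[0, 0, -0.2, 0, 0, 0, -1], [0, 0, -0.4, 0, 0, 0, -1], [0, 0, -0.6, 0, 0, 0, -1], [0, 0, -0.6, 0, 0, 0, -1]]]}}

```text
t: 5.57
eef_pos: [545.3, -317.7, 315.2]
tcp_rot: [-3.138, 0.007, 2.933]
ft_force: [0.0, -0.2, -1.5]
opening: 0.266
grip_force: 29.9
```

Call:
{"method": "arm_command", "body": {"rows": [[[0.28, 0.81, 0, 0, 0, 0, -1], [0.28, 0.81, 0, 0, 0, 0, -1], [0.28, 0.81, 0, 0, 0, 0, -1], [0.28, 0.81, 0, 0, 0, 0, -1]]]}}

```text
t: 5.9
eef_pos: [527.4, -184.7, 309.1]
tcp_rot: [3.14, -0.003, 2.936]
ft_force: [0.6, -0.7, -1.7]
opening: 0.266
grip_force: 29.9
```

Call:
{"method": "arm_command", "body": {"rows": [[[0.28, 0.81, 0, 0, 0, 0, -1], [0.28, 0.81, 0, 0, 0, 0, -1], [0.28, 0.81, 0, 0, 0, 0, -1], [0.28, 0.81, 0, 0, 0, 0, -1]]]}}

```text
t: 6.23
eef_pos: [511.4, -57.4, 309.2]
tcp_rot: [3.141, -0.002, 2.936]
ft_force: [1.2, -0.2, -2.0]
opening: 0.269
grip_force: 29.9
```

Call:
{"method": "arm_command", "body": {"rows": [[[0.28, 0.81, 0, 0, 0, 0, -1], [0.28, 0.81, 0, 0, 0, 0, -1], [0.28, 0.81, 0, 0, 0, 0, -1], [0.28, 0.81, 0, 0, 0, 0, -1]]]}}

```text
t: 6.57
eef_pos: [495.6, 69.9, 309.3]
tcp_rot: [3.141, -0.001, 2.937]
ft_force: [0.1, -0.3, -1.8]
opening: 0.271
grip_force: 29.9
```

Call:
{"method": "arm_command", "body": {"rows": [[[0.28, 0.81, 0, 0, 0, 0, -1], [0.28, 0.81, 0, 0, 0, 0, -1], [0.28, 0.81, 0, 0, 0, 0, -1], [0.28, 0.81, 0, 0, 0, 0, -1]]]}}

```text
t: 6.9
eef_pos: [479.9, 197.4, 309.3]
tcp_rot: [3.141, 0.0, 2.937]
ft_force: [-1.2, 0.2, -1.1]
opening: 0.272
grip_force: 29.9
```

Call:
{"method": "arm_command", "body": {"rows": [[[0.28, 0.81, 0, 0, 0, -0.0282, -1], [0.28, 0.81, 0, 0, 0, -0.0282, -1], [0.28, 0.81, 0, 0, 0, -0.0282, -1], [0.28, 0.81, 0, 0, 0, -0.0282, -1], [0.28, 0.81, 0, 0, 0, -0.0282, -1], [0.28, 0.81, 0, 0, 0, -0.0282, -1]]]}}

```text
t: 7.4
eef_pos: [465.0, 320.0, 309.1]
tcp_rot: [-3.141, -0.001, 3.111]
ft_force: [-0.7, 0.1, -2.3]
opening: 0.27
grip_force: 29.9
```

```bash
python3 - <<'E'
from lib import *
s,p,d=snap("wrist","v1"); print(s); print(shift([463.8,320.7,221],3.112))
E
```

```text
{'t': 7.4, 'joints': array([ 4.85829641e-01,  5.21994388e-01,  1.80928275e+00, -2.40390384e-04,
        8.11125483e-01, -1.05433218e+00]), 'qvel': array([-2.78830913e-02, -8.18958428e-03,  8.66241905e-03, -1.22995889e-03,
       -6.01757768e-05, -4.32585262e-05]), 'tau': array([ 1.91502996e+00, -5.78955960e+01, -2.09379423e+01,  6.14126469e-02,
        5.35259780e-02,  6.97447336e-02]), 'eef_pos': array([464.95099321, 320.02132254, 309.0717375 ]), 'tcp_rot': array([-3.14104123e+00, -6.18333583e-04,  3.11112360e+00]), 'ft_force': array([-0.67467956,  0.08300436, -2.26840058]), 'moment': array([ 0.03682081,  0.04477963, -0.00722988]), 'grip_force': 29.86149717355147, 'opening': 0.2695224296477354}
(array([0.009, 0.008, 0.588]), array([-0.0001, -0.0001, -0.0003]))
```

View pics/v1.png

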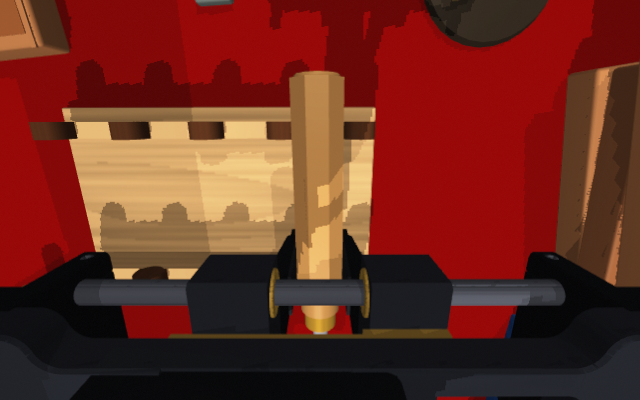

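veiner5 hangs straight (column 318), and its butt is over the outermost notch between the teeth at columns 287 and 360. I'll lower it.

Call:
{"method": "arm_command", "body": {"rows": [[[0.005, 0.006, 0.2, 0, 0, 0, -1], [0.005, 0.006, 0.38, 0, 0, 0, -1], [0.005, 0.006, 0.45, 0, 0, 0, -1], [0.005, 0.006, 0.5, 0, 0, 0, -1], [0.005, 0.006, 0.54, 0, 0, 0, -1], [0.005, 0.006, 0.565, 0, 0, 0, -1], [0.005, 0.006, 0.585, 0, 0, 0, -1], [0.005, 0.006, 0.585, 0, 0, 0, -1]]]}}

```text
t: 8.12
eef_pos: [464.3, 321.4, 222.0]
tcp_rot: [3.141, 0.0, 3.11]
ft_force: [-0.8, -1.6, -2.0]
opening: 0.27
grip_force: 29.9
```

Call:
{"method": "arm_command", "body": {"rows": [[[0, 0, 0.007, 0, 0, 0, -1], [0, 0, 0.012, 0, 0, 0, -1], [0, 0, 0.012, 0, 0, 0, -1]]]}}

```text
t: 8.37
eef_pos: [464.3, 321.6, 220.5]
tcp_rot: [3.141, 0.001, 3.111]
ft_force: [-0.9, -0.9, 1.2]
opening: 0.276
grip_force: 29.9
```

Call:
{"method": "arm_command", "body": {"rows": [[[0, 0, 0, 0, 0, 0, 0.2], [0, 0, 0, 0, 0, 0, 0.2], [0, 0, 0, 0, 0, 0, 0.2], [0, 0, 0, 0, 0, 0, 0.2], [0, 0, 0, 0, 0, 0, 0.2], [0, 0, -0.2, 0, 0, 0, 0.2], [0, 0, -0.4, 0, 0, 0, 0.2], [0, 0, -0.6, 0, 0, 0, 0.2], [0, 0, -0.6, 0, 0, 0, 0.2]]]}}

```text
t: 9.12
eef_pos: [464.7, 321.8, 314.9]
tcp_rot: [3.138, 0.006, 3.111]
ft_force: [0.5, 0.3, 0.5]
opening: 0.598
grip_force: 0.0
```

Call:
{"method": "arm_command", "body": {"rows": [[[-0.178, -0.95, 0, 0, 0, 0, 0.2], [-0.178, -0.95, 0, 0, 0, 0, 0.2], [-0.178, -0.95, 0, 0, 0, 0, 0.2], [-0.178, -0.95, 0, 0, 0, 0, 0.2], [-0.178, -0.95, 0, 0, 0, 0, 0.2]]]}}

```text
t: 9.53
eef_pos: [486.9, 174.9, 309.8]
tcp_rot: [-3.141, -0.0, 3.107]
ft_force: [0.9, 0.3, -0.4]
opening: 0.599
grip_force: 0.0
```

```bash
python3 - <<'E'
from lib import *
import pickle
s,p,d=snap("wrist","v2"); pickle.dump((s,p,d),open("v2.pkl","wb")); s,p,d=snap("side","v2s");cv2.imwrite("pics/v2s.png",cv2.resize(p[60:260,150:470,::-1],None,fx=2,fy=2)); print(s["t"],s["eef_pos"],s["opening"])
E
```

```text
9.5833 [486.79924014 176.49636156 309.81037717] 0.6039026026335744
```

View pics/v2.png

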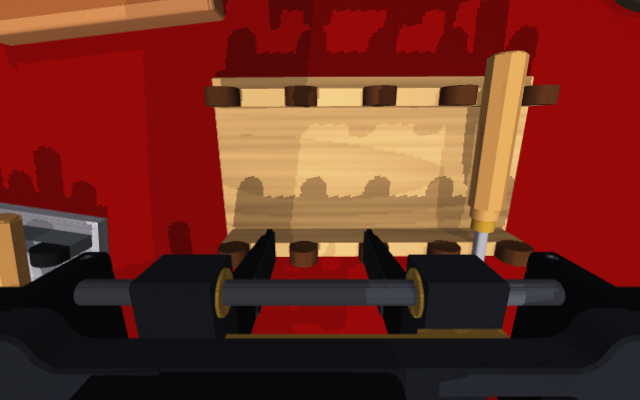

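veiner5 lies in its notch on both bars (handle at 500,130, shank at 481,245). Next is chisel34.

Call:
{"method": "arm_command", "body": {"rows": [[[-0.178, -0.95, 0, 0, 0, 0, 0.2], [-0.178, -0.95, 0, 0, 0, 0, 0.2], [-0.178, -0.95, 0, 0, 0, 0, 0.2], [-0.178, -0.95, 0, 0, 0, 0, 0.2], [-0.178, -0.95, 0, 0, 0, 0, 0.2]]]}}

```text
t: 10.05
eef_pos: [509.5, 32.8, 309.7]
tcp_rot: [-3.141, 0.0, 3.108]
ft_force: [-0.8, 0.7, -1.5]
opening: 0.601
grip_force: 0.0
```

Call:
{"method": "arm_command", "body": {"rows": [[[-0.178, -0.95, 0, 0, 0, 0, 0.2], [-0.178, -0.95, 0, 0, 0, 0, 0.2], [-0.178, -0.95, 0, 0, 0, 0, 0.2], [-0.178, -0.95, 0, 0, 0, 0, 0.2], [-0.178, -0.95, 0, 0, 0, 0, 0.2]]]}}

```text
t: 10.47
eef_pos: [531.9, -110.2, 309.7]
tcp_rot: [-3.141, 0.001, 3.109]
ft_force: [-0.9, 0.9, -0.6]
opening: 0.598
grip_force: 0.0
```

Call:
{"method": "arm_command", "body": {"rows": [[[-0.178, -0.95, 0, 0, 0, 0.0243, 0.2], [-0.178, -0.95, 0, 0, 0, 0.0243, 0.2], [-0.178, -0.95, 0, 0, 0, 0.0243, 0.2], [-0.178, -0.95, 0, 0, 0, 0.0243, 0.2], [-0.178, -0.95, 0, 0, 0, 0.0243, 0.2], [-0.178, -0.95, 0, 0, 0, 0.0243, 0.2], [-0.178, -0.95, 0, 0, 0, 0.0243, 0.2]]]}}

```text
t: 11.05
eef_pos: [553.5, -249.4, 309.6]
tcp_rot: [3.141, -0.001, 2.959]
ft_force: [-0.7, 1.4, -0.1]
opening: 0.601
grip_force: 0.0
```

```bash
python3 - <<'E'
from meas import *
s,p,d=pickle.load(open("v2.pkl","rb"))
b=[x for x in handles(p,(465,40,535,231))]; 
for x in b: e=ends(x); print(x[2],onplane("wrist",e,49,s).round(1).tolist())
s=state();print(s["t"],s["eef_pos"],s["tcp_rot"],s["opening"],shift([553.8,-251.4,219.7],2.958))
E
```

```text
[ 465  106   15  123 1051] [[401.8, 299.7, 49.0], [506.2, 306.2, 49.0]]
11.05 [ 553.54066733 -249.39397074  309.6271981 ] [ 3.14087648e+00 -9.11477572e-04  2.95945485e+00] 0.6006784360276733 (array([-0.005, -0.013,  0.6  ]), array([ 0.0001, -0.0001,  0.0002]))
```

Call:
{"method": "arm_command", "body": {"rows": [[[-0.005, -0.013, 0.2, 0, 0, 0, 0.2], [-0.005, -0.013, 0.4, 0, 0, 0, 0.2], [-0.005, -0.013, 0.53, 0, 0, 0, 0.2], [-0.005, -0.013, 0.6, 0, 0, 0, 0.2], [-0.005, -0.013, 0.6, 0, 0, 0, 0.2]]]}}

```text
t: 11.47
eef_pos: [553.6, -251.8, 218.1]
tcp_rot: [3.14, -0.003, 2.96]
ft_force: [0.2, -0.0, -0.1]
opening: 0.598
grip_force: 0.0
```

Call:
{"method": "arm_command", "body": {"rows": [[[0, 0, 0, 0, 0, 0, -1], [0, 0, 0, 0, 0, 0, -1], [0, 0, 0, 0, 0, 0, -1], [0, 0, 0, 0, 0, 0, -1], [0, 0, 0, 0, 0, 0, -1], [0, 0, 0, 0, 0, 0, -1], [0, 0, 0, 0, 0, 0, -1]]]}}

```text
t: 12.05
eef_pos: [553.7, -253.7, 220.6]
tcp_rot: [-3.141, 0.001, 2.958]
ft_force: [-1.2, 1.9, 6.7]
opening: 0.27
grip_force: 29.7
```

Call:
{"method": "arm_command", "body": {"rows": [[[0, 0, -0.2, 0, 0, 0, -1], [0, 0, -0.4, 0, 0, 0, -1], [0, 0, -0.6, 0, 0, 0, -1], [0, 0, -0.6, 0, 0, 0, -1], [0, 0, -0.6, 0, 0, 0, -1]]]}}

```text
t: 12.47
eef_pos: [553.5, -253.7, 311.2]
tcp_rot: [-3.141, 0.003, 2.958]
ft_force: [-0.0, 0.1, -1.7]
opening: 0.268
grip_force: 30.0
```

```bash
python3 - <<'E'
from lib import *
s=state();print(s["t"],s["eef_pos"],s["tcp_rot"],s["opening"],s["grip_force"],shift([458.2,128.7,309],3.112))
E
```

```text
12.4667 [ 553.52379152 -253.69487895  311.20851617] [-3.14072286e+00  2.53958346e-03  2.95774266e+00] 0.26817383341266565 29.999432153999805 (array([1.091, 2.39 , 0.01 ]), array([-0.0002,  0.0004, -0.0246]))
```

Call:
{"method": "arm_command", "body": {"rows": [[[0.364, 0.797, 0, 0, 0, 0, -1], [0.364, 0.797, 0, 0, 0, 0, -1], [0.364, 0.797, 0, 0, 0, 0, -1], [0.364, 0.797, 0, 0, 0, 0, -1]]]}}

```text
t: 12.8
eef_pos: [519.6, -121.7, 308.3]
tcp_rot: [3.14, -0.005, 2.96]
ft_force: [1.4, -0.7, -0.3]
opening: 0.27
grip_force: 30.0
```

Call:
{"method": "arm_command", "body": {"rows": [[[0.364, 0.797, 0, 0, 0, 0, -1], [0.364, 0.797, 0, 0, 0, 0, -1], [0.364, 0.797, 0, 0, 0, 0, -1], [0.364, 0.797, 0, 0, 0, 0, -1]]]}}

```text
t: 13.13
eef_pos: [487.8, 5.5, 308.7]
tcp_rot: [3.141, -0.004, 2.96]
ft_force: [0.6, -0.2, -0.4]
opening: 0.267
grip_force: 30.0
```

Call:
{"method": "arm_command", "body": {"rows": [[[0.364, 0.797, 0, 0, 0, -0.0246, -1], [0.364, 0.797, 0, 0, 0, -0.0246, -1], [0.364, 0.797, 0, 0, 0, -0.0246, -1], [0.364, 0.797, 0, 0, 0, -0.0246, -1], [0.364, 0.797, 0, 0, 0, -0.0246, -1], [0.364, 0.797, 0, 0, 0, -0.0246, -1], [0.364, 0.797, 0, 0, 0, -0.0246, -1]]]}}

```text
t: 13.72
eef_pos: [458.5, 127.9, 309.4]
tcp_rot: [-3.141, -0.001, 3.111]
ft_force: [0.7, -1.2, -1.5]
opening: 0.271
grip_force: 30.0
```

```bash
python3 - <<'E'
from lib import *
s,p,d=snap("wrist","c1");print(s["t"],s["eef_pos"],s["tcp_rot"],s["opening"],s["grip_force"],shift([458.2,128.7,220.5],3.112))
E
```

```text
13.7167 [458.51290758 127.86505959 309.43045696] [-3.14138552e+00 -7.40560468e-04  3.11145583e+00] 0.27070514345431484 29.999253608984873 (array([0.002, 0.007, 0.594]), array([-0.    , -0.0001, -0.0002]))
```

View pics/c1.png

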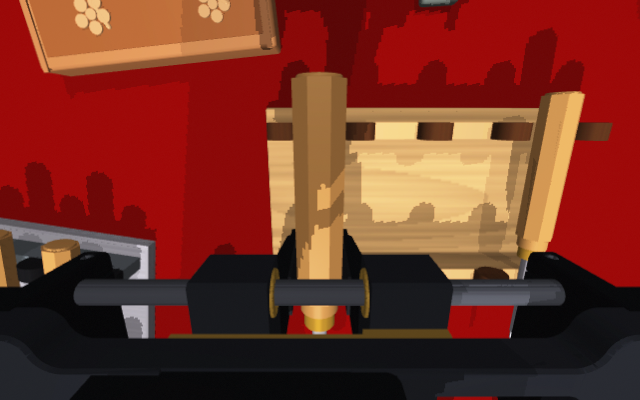

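chisel34 is held straight (column 320) over the innermost notch, with veiner5 still lying well. I'll lower it.

Call:
{"method": "arm_command", "body": {"rows": [[[0.002, 0.005, 0.2, 0, 0, 0, -1], [0.002, 0.005, 0.38, 0, 0, 0, -1], [0.002, 0.005, 0.46, 0, 0, 0, -1], [0.002, 0.005, 0.52, 0, 0, 0, -1], [0.002, 0.005, 0.56, 0, 0, 0, -1], [0.002, 0.005, 0.58, 0, 0, 0, -1], [0.002, 0.005, 0.59, 0, 0, 0, -1], [0.002, 0.005, 0.597, 0, 0, 0, -1], [0.002, 0.005, 0.597, 0, 0, 0, -1]]]}}

```text
t: 14.52
eef_pos: [458.0, 129.5, 221.0]
tcp_rot: [3.141, 0.001, 3.112]
ft_force: [-0.3, -1.8, 1.9]
opening: 0.269
grip_force: 30.0
```

Call:
{"method": "arm_command", "body": {"rows": [[[0, 0, 0, 0, 0, 0, 0.2], [0, 0, 0, 0, 0, 0, 0.2], [0, 0, 0, 0, 0, 0, 0.2], [0, 0, 0, 0, 0, 0, 0.2], [0, 0, 0, 0, 0, 0, 0.2], [0, 0, -0.2, 0, 0, 0, 0.2], [0, 0, -0.4, 0, 0, 0, 0.2], [0, 0, -0.6, 0, 0, 0, 0.2], [0, 0, -0.6, 0, 0, 0, 0.2]]]}}

```text
t: 15.27
eef_pos: [458.3, 129.8, 314.7]
tcp_rot: [3.14, 0.007, 3.113]
ft_force: [0.3, 0.1, 0.4]
opening: 0.601
grip_force: 0.0
```

Call:
{"method": "arm_command", "body": {"rows": [[[-0.263, -0.701, 0, 0, 0, 0, 0.2], [-0.263, -0.701, 0, 0, 0, 0, 0.2], [-0.263, -0.701, 0, 0, 0, 0, 0.2], [-0.263, -0.701, 0, 0, 0, 0, 0.2]]]}}

```text
t: 15.6
eef_pos: [495.6, 19.7, 310.0]
tcp_rot: [-3.141, 0.001, 3.109]
ft_force: [-0.2, 0.2, -0.3]
opening: 0.598
grip_force: 0.0
```

Call:
{"method": "arm_command", "body": {"rows": [[[-0.263, -0.701, 0, 0, 0, 0, 0.2], [-0.263, -0.701, 0, 0, 0, 0, 0.2], [-0.263, -0.701, 0, 0, 0, 0, 0.2], [-0.263, -0.701, 0, 0, 0, 0, 0.2]]]}}

```text
t: 15.93
eef_pos: [531.9, -86.7, 309.8]
tcp_rot: [-3.141, 0.001, 3.109]
ft_force: [-0.8, 0.3, -0.3]
opening: 0.598
grip_force: 0.0
```

Call:
{"method": "arm_command", "body": {"rows": [[[-0.263, -0.701, 0, 0, 0, 0.0237, 0.2], [-0.263, -0.701, 0, 0, 0, 0.0237, 0.2], [-0.263, -0.701, 0, 0, 0, 0.0237, 0.2], [-0.263, -0.701, 0, 0, 0, 0.0237, 0.2], [-0.263, -0.701, 0, 0, 0, 0.0237, 0.2], [-0.263, -0.701, 0, 0, 0, 0.0237, 0.2], [-0.263, -0.701, 0, 0, 0, 0.0237, 0.2]]]}}

```text
t: 16.52
eef_pos: [566.6, -187.8, 310.1]
tcp_rot: [3.141, -0.001, 2.965]
ft_force: [0.0, 0.2, 0.3]
opening: 0.602
grip_force: 0.0
```

```bash
python3 - <<'E'
from lib import *
s,p,d=snap("wrist","g1");print(s["t"],s["eef_pos"],s["tcp_rot"],s["opening"],shift([567,-189.5,219.7],2.9626))
E
```

```text
16.5167 [ 566.63502464 -187.78210273  310.1100226 ] [ 3.14114105e+00 -8.92853834e-04  2.96463973e+00] 0.6023677869031963 (array([-0.004, -0.011,  0.604]), array([ 0.0001, -0.0001,  0.0004]))
```

View pics/g1.png

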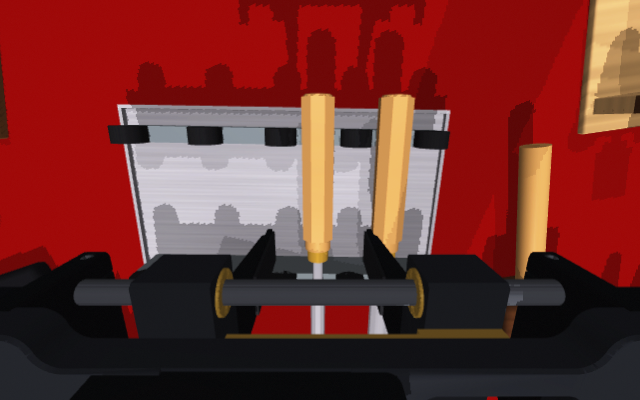

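gouge13 (column 318) is centred between the fingers, so I'll grip and lift it.

Call:
{"method": "arm_command", "body": {"rows": [[[-0.004, -0.011, 0.2, 0, 0, 0, 0.2], [-0.004, -0.011, 0.4, 0, 0, 0, 0.2], [-0.004, -0.011, 0.53, 0, 0, 0, 0.2], [-0.004, -0.011, 0.602, 0, 0, 0, 0.2], [-0.004, -0.011, 0.602, 0, 0, 0, 0.2]]]}}

```text
t: 16.98
eef_pos: [566.9, -190.0, 218.2]
tcp_rot: [3.141, -0.003, 2.964]
ft_force: [0.5, 0.3, 1.1]
opening: 0.604
grip_force: 0.0
```

Call:
{"method": "arm_command", "body": {"rows": [[[0, 0, 0, 0, 0, 0, -1], [0, 0, 0, 0, 0, 0, -1], [0, 0, 0, 0, 0, 0, -1], [0, 0, 0, 0, 0, 0, -1], [0, 0, 0, 0, 0, 0, -1], [0, 0, 0, 0, 0, 0, -1], [0, 0, 0, 0, 0, 0, -1]]]}}

```text
t: 17.57
eef_pos: [567.3, -190.9, 220.7]
tcp_rot: [-3.141, 0.001, 2.963]
ft_force: [-1.6, 0.6, 6.6]
opening: 0.271
grip_force: 29.9
```

Call:
{"method": "arm_command", "body": {"rows": [[[0, 0, -0.2, 0, 0, 0, -1], [0, 0, -0.4, 0, 0, 0, -1], [0, 0, -0.6, 0, 0, 0, -1], [0, 0, -0.6, 0, 0, 0, -1], [0, 0, -0.6, 0, 0, 0, -1]]]}}

```text
t: 17.98
eef_pos: [567.2, -190.8, 311.4]
tcp_rot: [-3.141, 0.003, 2.963]
ft_force: [-0.6, -0.5, -1.8]
opening: 0.272
grip_force: 29.9
```

```bash
python3 - <<'E'
from lib import *
s=state();print(s["t"],s["eef_pos"],s["tcp_rot"],s["opening"],s["grip_force"],shift([461.9,256.7,309],3.112))
E
```

```text
17.9833 [ 567.16360464 -190.84640341  311.39459641] [-3.14096456e+00  2.79330769e-03  2.96341741e+00] 0.27205975772418106 29.885732950642705 (array([1.219, 2.812, 0.011]), array([-0.0001,  0.0004, -0.0236]))
```

Call:
{"method": "arm_command", "body": {"rows": [[[0.406, 0.937, 0, 0, 0, 0, -1], [0.406, 0.937, 0, 0, 0, 0, -1], [0.406, 0.937, 0, 0, 0, 0, -1], [0.406, 0.937, 0, 0, 0, 0, -1], [0.406, 0.937, 0, 0, 0, 0, -1]]]}}

```text
t: 18.4
eef_pos: [530.5, -37.7, 308.7]
tcp_rot: [3.141, -0.004, 2.967]
ft_force: [0.0, 0.8, -1.3]
opening: 0.271
grip_force: 29.9
```

Call:
{"method": "arm_command", "body": {"rows": [[[0.406, 0.937, 0, 0, 0, 0, -1], [0.406, 0.937, 0, 0, 0, 0, -1], [0.406, 0.937, 0, 0, 0, 0, -1], [0.406, 0.937, 0, 0, 0, 0, -1], [0.406, 0.937, 0, 0, 0, 0, -1]]]}}

```text
t: 18.82
eef_pos: [495.8, 110.8, 308.9]
tcp_rot: [-3.141, -0.003, 2.967]
ft_force: [1.6, 0.7, -0.5]
opening: 0.272
grip_force: 29.9
```

Call:
{"method": "arm_command", "body": {"rows": [[[0.406, 0.937, 0, 0, 0, -0.0236, -1], [0.406, 0.937, 0, 0, 0, -0.0236, -1], [0.406, 0.937, 0, 0, 0, -0.0236, -1], [0.406, 0.937, 0, 0, 0, -0.0236, -1], [0.406, 0.937, 0, 0, 0, -0.0236, -1], [0.406, 0.937, 0, 0, 0, -0.0236, -1], [0.406, 0.937, 0, 0, 0, -0.0236, -1]]]}}

```text
t: 19.4
eef_pos: [462.3, 255.8, 309.2]
tcp_rot: [-3.141, -0.001, 3.112]
ft_force: [-0.0, -0.2, -1.5]
opening: 0.273
grip_force: 29.9
```

```bash
python3 - <<'E'
from lib import *
s,p,d=snap("wrist","g2");print(s["t"],s["eef_pos"],s["tcp_rot"],s["opening"],s["grip_force"],shift([461.9,256.7,220.5],3.112))
E
```

```text
19.4 [462.34379505 255.82866957 309.23943545] [-3.14091551e+00 -1.27651563e-03  3.11178568e+00] 0.27277243557291375 29.885816825553775 (array([0.004, 0.008, 0.593]), array([-0.0001, -0.0002, -0.0002]))
```

View pics/g2.png

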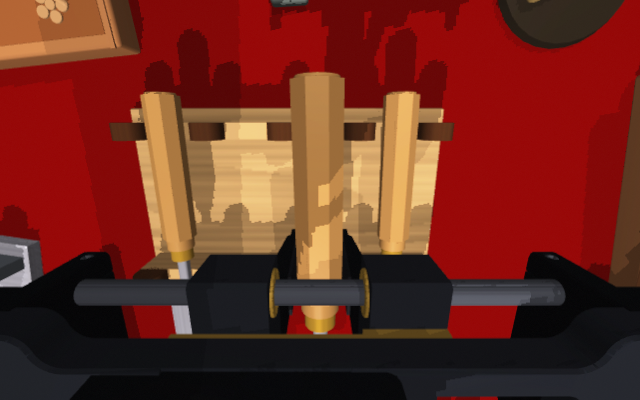

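gouge13 is over the third notch (column 318), with chisel34 (left, 168) and veiner5 (right, 400) lying in theirs. I'll lower it.

Call:
{"method": "arm_command", "body": {"rows": [[[0.002, 0.005, 0.2, 0, 0, 0, -1], [0.002, 0.005, 0.38, 0, 0, 0, -1], [0.002, 0.005, 0.46, 0, 0, 0, -1], [0.002, 0.005, 0.52, 0, 0, 0, -1], [0.002, 0.005, 0.56, 0, 0, 0, -1], [0.002, 0.005, 0.58, 0, 0, 0, -1], [0.002, 0.005, 0.59, 0, 0, 0, -1], [0.002, 0.005, 0.597, 0, 0, 0, -1], [0.002, 0.005, 0.597, 0, 0, 0, -1]]]}}

```text
t: 20.2
eef_pos: [462.0, 257.2, 221.0]
tcp_rot: [3.141, 0.001, 3.112]
ft_force: [0.0, -0.7, -0.9]
opening: 0.27
grip_force: 29.9
```

Call:
{"method": "arm_command", "body": {"rows": [[[0, 0, 0.006, 0, 0, 0, -1], [0, 0, 0.006, 0, 0, 0, -1], [0, 0, 0.006, 0, 0, 0, 0.2], [0, 0, 0.006, 0, 0, 0, 0.2], [0, 0, 0.006, 0, 0, 0, 0.2], [0, 0, 0.006, 0, 0, 0, 0.2], [0, 0, 0.006, 0, 0, 0, 0.2]]]}}

```text
t: 20.78
eef_pos: [461.8, 257.3, 219.7]
tcp_rot: [3.141, 0.0, 3.112]
ft_force: [0.5, -0.2, 0.4]
opening: 0.558
grip_force: 0.0
```

Call:
{"method": "arm_command", "body": {"rows": [[[0, 0, -0.2, 0, 0, 0, 0.2], [0, 0, -0.4, 0, 0, 0, 0.2], [0, 0, -0.6, 0, 0, 0, 0.2], [0, 0, -0.6, 0, 0, 0, 0.2]]]}}

```text
t: 21.12
eef_pos: [462.4, 257.6, 314.3]
tcp_rot: [3.139, 0.007, 3.112]
ft_force: [0.7, -0.5, 1.0]
opening: 0.601
grip_force: 0.0
```

Call:
{"method": "arm_command", "body": {"rows": [[[-0.284, -0.853, 0, 0, 0, 0, 0.2], [-0.284, -0.853, 0, 0, 0, 0, 0.2], [-0.284, -0.853, 0, 0, 0, 0, 0.2], [-0.284, -0.853, 0, 0, 0, 0, 0.2], [-0.284, -0.853, 0, 0, 0, 0, 0.2]]]}}

```text
t: 21.53
eef_pos: [501.3, 125.8, 309.2]
tcp_rot: [-3.142, -0.0, 3.108]
ft_force: [-0.6, -0.1, 0.3]
opening: 0.597
grip_force: 0.0
```

Call:
{"method": "arm_command", "body": {"rows": [[[-0.284, -0.853, 0, 0, 0, 0, 0.2], [-0.284, -0.853, 0, 0, 0, 0, 0.2], [-0.284, -0.853, 0, 0, 0, 0, 0.2], [-0.284, -0.853, 0, 0, 0, 0, 0.2], [-0.284, -0.853, 0, 0, 0, 0, 0.2]]]}}

```text
t: 21.95
eef_pos: [539.9, -2.3, 309.1]
tcp_rot: [3.141, -0.0, 3.109]
ft_force: [-0.4, 0.2, -0.1]
opening: 0.603
grip_force: 0.0
```

Call:
{"method": "arm_command", "body": {"rows": [[[-0.284, -0.853, 0, 0, 0, 0.0246, 0.2], [-0.284, -0.853, 0, 0, 0, 0.0246, 0.2], [-0.284, -0.853, 0, 0, 0, 0.0246, 0.2], [-0.284, -0.853, 0, 0, 0, 0.0246, 0.2], [-0.284, -0.853, 0, 0, 0, 0.0246, 0.2], [-0.284, -0.853, 0, 0, 0, 0.0246, 0.2], [-0.284, -0.853, 0, 0, 0, 0.0246, 0.2]]]}}

```text
t: 22.53
eef_pos: [577.8, -128.0, 309.4]
tcp_rot: [3.141, -0.001, 2.959]
ft_force: [-0.4, 0.4, -0.6]
opening: 0.601
grip_force: 0.0
```

```bash
python3 - <<'E'
from meas import *
s,p,d=snap("wrist");print(s["t"],s["eef_pos"],s["tcp_rot"],s["opening"],shift([578.4,-128.7,219.7],2.9576))
for b in handles(p,(250,60,400,230)): print(b[2],onplane("wrist",ends(b),49,s).round(1).tolist())
E
```

```text
22.5333 [ 577.78927821 -127.97042593  309.40179279] [ 3.14106158e+00 -1.14319819e-03  2.95891081e+00] 0.6005803936848463 (array([-0.005, -0.004,  0.599]), array([ 0.0001, -0.0001,  0.0003]))
[ 302   94   34  136 4248] [[480.8, -110.5, 49.0], [592.8, -131.2, 49.0]]
```

Call:
{"method": "arm_command", "body": {"rows": [[[-0.005, -0.003, 0.2, 0, 0, 0, 0.2], [-0.005, -0.003, 0.4, 0, 0, 0, 0.2], [-0.005, -0.003, 0.53, 0, 0, 0, 0.2], [-0.005, -0.003, 0.598, 0, 0, 0, 0.2], [-0.005, -0.003, 0.598, 0, 0, 0, 0.2]]]}}

```text
t: 23.0
eef_pos: [578.4, -129.5, 218.2]
tcp_rot: [3.141, -0.003, 2.959]
ft_force: [0.9, 0.3, -0.1]
opening: 0.598
grip_force: 0.0
```

Call:
{"method": "arm_command", "body": {"rows": [[[0, 0, 0, 0, 0, 0, -1], [0, 0, 0, 0, 0, 0, -1], [0, 0, 0, 0, 0, 0, -1], [0, 0, 0, 0, 0, 0, -1], [0, 0, 0, 0, 0, 0, -1], [0, 0, 0, 0, 0, 0, -1], [0, 0, 0, 0, 0, 0, -1]]]}}

```text
t: 23.58
eef_pos: [578.8, -130.9, 220.6]
tcp_rot: [3.142, 0.001, 2.957]
ft_force: [-0.9, 0.7, 5.9]
opening: 0.268
grip_force: 29.9
```

Call:
{"method": "arm_command", "body": {"rows": [[[0, 0, -0.2, 0, 0, 0, -1], [0, 0, -0.4, 0, 0, 0, -1], [0, 0, -0.6, 0, 0, 0, -1], [0, 0, -0.6, 0, 0, 0, -1], [0, 0, -0.6, 0, 0, 0, -1]]]}}

```text
t: 24.0
eef_pos: [578.7, -130.9, 311.2]
tcp_rot: [-3.141, 0.003, 2.957]
ft_force: [0.1, 0.5, -1.4]
opening: 0.269
grip_force: 30.0
```

```bash
python3 - <<'E'
from lib import *
s=state();print(s["t"],s["eef_pos"],s["tcp_rot"],s["opening"],s["grip_force"],shift([460.1,192.7,309],3.112))
E
```

```text
24.0 [ 578.70211615 -130.86745593  311.20824704] [-3.14122475e+00  2.73152747e-03  2.95714047e+00] 0.26853725254902006 29.960183948278427 (array([1.173, 1.976, 0.011]), array([-0.0001,  0.0004, -0.0246]))
```

Call:
{"method": "arm_command", "body": {"rows": [[[0.391, 0.659, 0, 0, 0, 0, -1], [0.391, 0.659, 0, 0, 0, 0, -1], [0.391, 0.659, 0, 0, 0, 0, -1], [0.391, 0.659, 0, 0, 0, 0, -1]]]}}

```text
t: 24.33
eef_pos: [536.9, -18.9, 308.4]
tcp_rot: [3.141, -0.005, 2.96]
ft_force: [0.5, 0.3, -1.5]
opening: 0.272
grip_force: 30.0
```

Call:
{"method": "arm_command", "body": {"rows": [[[0.391, 0.659, 0, 0, 0, 0, -1], [0.391, 0.659, 0, 0, 0, 0, -1], [0.391, 0.659, 0, 0, 0, 0, -1], [0.391, 0.659, 0, 0, 0, 0, -1]]]}}

```text
t: 24.67
eef_pos: [497.6, 88.6, 308.7]
tcp_rot: [-3.141, -0.004, 2.96]
ft_force: [1.1, 0.3, -1.7]
opening: 0.272
grip_force: 30.0
```

Call:
{"method": "arm_command", "body": {"rows": [[[0.391, 0.659, 0, 0, 0, -0.0246, -1], [0.391, 0.659, 0, 0, 0, -0.0246, -1], [0.391, 0.659, 0, 0, 0, -0.0246, -1], [0.391, 0.659, 0, 0, 0, -0.0246, -1], [0.391, 0.659, 0, 0, 0, -0.0246, -1], [0.391, 0.659, 0, 0, 0, -0.0246, -1], [0.391, 0.659, 0, 0, 0, -0.0246, -1]]]}}

```text
t: 25.25
eef_pos: [460.7, 192.0, 309.4]
tcp_rot: [-3.141, -0.001, 3.111]
ft_force: [-0.2, 1.1, -1.3]
opening: 0.273
grip_force: 30.0
```

```bash
python3 - <<'E'
from meas import *
s,p,d=snap("wrist");print(s["t"],s["eef_pos"],s["tcp_rot"],s["opening"],s["grip_force"],shift([460.1,192.7,220.5],3.112))
for b in handles(p,(270,60,370,230)): print(b[2],ends(b),onplane("wrist",ends(b),138,s).round(1).tolist())
E
```

```text
25.25 [460.71274634 191.96173392 309.43598361] [-3.14132460e+00 -6.46668516e-04  3.11052910e+00] 0.2730955436322045 29.960045339539647 (array([0.004, 0.005, 0.594]), array([-0.    , -0.0001, -0.0003]))
```

Call:
{"method": "arm_command", "body": {"rows": [[[0.002, 0.003, 0.2, 0, 0, 0, -1], [0.002, 0.003, 0.38, 0, 0, 0, -1], [0.002, 0.003, 0.46, 0, 0, 0, -1], [0.002, 0.003, 0.52, 0, 0, 0, -1], [0.002, 0.003, 0.56, 0, 0, 0, -1], [0.002, 0.003, 0.58, 0, 0, 0, -1], [0.002, 0.003, 0.59, 0, 0, 0, -1], [0.002, 0.003, 0.6, 0, 0, 0, -1], [0.002, 0.003, 0.6, 0, 0, 0, -1]]]}}

```text
t: 26.05
eef_pos: [460.1, 193.4, 220.7]
tcp_rot: [3.141, 0.001, 3.112]
ft_force: [-0.7, -0.4, -0.5]
opening: 0.271
grip_force: 30.0
```

Now I'll release with only a modest opening, since there are neighbours on both sides, and rise. I'll then step ahead (+x) for a look.

Call:
{"method": "arm_command", "body": {"rows": [[[0, 0, 0.005, 0, 0, 0, -1], [0, 0, 0.005, 0, 0, 0, -1], [0, 0, 0.005, 0, 0, 0, 0.1], [0, 0, 0.005, 0, 0, 0, 0.1], [0, 0, 0.005, 0, 0, 0, 0.1], [0, 0, 0.005, 0, 0, 0, 0.1], [0, 0, 0.005, 0, 0, 0, 0.1]]]}}

```text
t: 26.63
eef_pos: [459.9, 193.4, 219.2]
tcp_rot: [3.141, 0.0, 3.112]
ft_force: [-0.7, -0.1, 0.1]
opening: 0.529
grip_force: 0.0
```

Call:
{"method": "arm_command", "body": {"rows": [[[0, 0, -0.2, 0, 0, 0, 0.1], [0, 0, -0.4, 0, 0, 0, 0.1], [0, 0, -0.7, 0, 0, 0, 0.1], [0, 0, -0.95, 0, 0, 0, 0.1], [0, 0, -0.95, 0, 0, 0, 0.1]]]}}

```text
t: 27.05
eef_pos: [460.4, 193.7, 368.2]
tcp_rot: [3.139, 0.009, 3.112]
ft_force: [0.4, -0.3, -0.2]
opening: 0.547
grip_force: 0.0
```

Call:
{"method": "arm_command", "body": {"rows": [[[-0.5, 0.2, -0.45, 0, 0, 0, 0.1], [-0.5, 0.2, -0.45, 0, 0, 0, 0.1], [-0.5, 0.2, -0.45, 0, 0, 0, 0.1], [-0.5, 0.2, -0.45, 0, 0, 0, 0.1], [-0.5, 0.2, -0.45, 0, 0, 0, 0.1]]]}}

```text
t: 27.47
eef_pos: [535.8, 221.2, 428.9]
tcp_rot: [3.142, 0.0, 3.112]
ft_force: [-0.9, -0.7, -0.4]
opening: 0.551
grip_force: 0.0
```

```bash
cat > fin.py <<'E'
from meas import *
s,p,d=snap("wrist","fin");pickle.dump((s,p,d),open("fin.pkl","wb"));print(s["t"],s["eef_pos"],s["ft_force"])
c,s2=np.cos(-.0294),np.sin(-.0294)
o=np.array([461,224.7]);M=np.array([[c,-s2],[s2,c]])
# depth cloud in rest frame: handle tops lie above z=57.5 between bars
v,u=np.mgrid[0:240,0:640];q=np.c_[u.ravel(),v.ravel()]
P=withdepth("wrist",q,d[:240].ravel(),s);L=np.c_[(P[:,:2]-o)@M,P[:,2]]
for y in (-96,-32,32,96):
    k=(abs(L[:,1]-y)<25)&(abs(L[:,0])<130)
    a=L[k]
    top=[(x,a[(abs(a[:,0]-x)<6)&(a[:,2]>55)]) for x in (-90,-45,-20,10)]
    hb=a[(a[:,2]>52)&(abs(a[:,1]-y)<18)]
    print(y,"butt x %.1f"%np.percentile(hb[:,0],.5),[(x,round(float(np.median(t[:,1])),1),round(float(np.percentile(t[:,2],75)),1)) for x,t in top if len(t)>5])
E
python3 fin.py
```

```text
27.4667 [535.77749743 221.18182854 428.89430378] [-0.87374018 -0.70451462 -0.41215674]
-96 butt x -98.4 [(-90, -93.0, 61.7), (-45, -93.2, 61.9), (-20, -93.6, 61.6), (10, -93.7, 61.8)]
-32 butt x -98.9 [(-90, -31.9, 61.8), (-45, -31.9, 61.9), (-20, -31.4, 61.9), (10, -31.5, 61.9)]
32 butt x -98.6 [(-90, 30.0, 61.8), (-45, 31.1, 61.8), (-20, 30.9, 61.9), (10, 31.5, 62.0)]
96 butt x -98.8 [(-90, 93.4, 61.9), (-45, 93.5, 61.9), (-20, 94.0, 61.8), (10, 94.6, 62.0)]
```

View pics/fin.png

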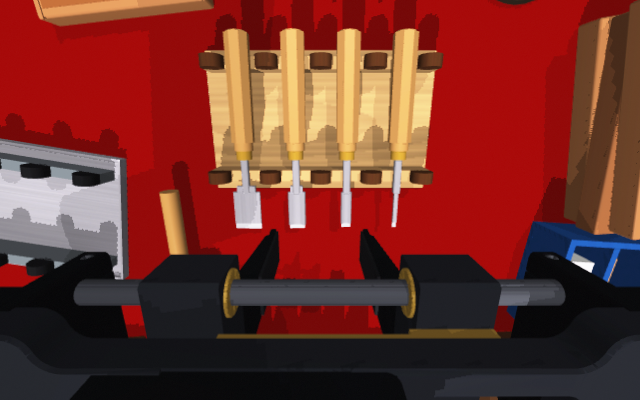

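All four tools lie in the rest, graded from the widest (blade at 248,210, next to the mallet) to the narrowest (394,210). They're level (tops ≈62 mm), within 3 mm of their notches across and about 2 mm along. The mallet handle (170,220) hasn't moved, and the arm is clear.

```bash
python3 -c "
from cell import *
print(job_done())"
```

```text
the job is handed in; nothing more can be done
None
```

I moved all four tools to the wooden rest, graded with the widest next to the mallet and the narrowest at the far end, then handed the job in; my last camera check showed them level and within about 3 mm of their notches, with the mallet where it started.

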